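# Heft the pin tins and hold up the full one

### The arm

A 6-joint arm with a two-finger parallel gripper is mounted at the origin on the work surface. World frame = base frame: x ahead of the robot, y to its left, z up, the work surface at z = 0. Lengths are in m, angles in rad, forces in N, time in s.
With the tool pointing down it reaches from about 0.35 to 0.775 m from the base axis. Payload 5.5 kg.
Tool frame: the origin (TCP) lies between the finger pads; the fingertips stand 17 mm ahead of it and the grasp point (between the pads) lies 2 mm behind it; y points along the fingers, x is the direction in which the jaws open and shut, and the axes are right-handed (so a half turn about y gives the same grasp; the last joint's range is limited). The gripper opens to 85 mm and grips with 20 to 120 N. Pads are 22 mm wide; open, the fingers measure 114 mm over their backs; the gripper's body (76 mm by 85 mm) begins 54 mm behind the grasp point. The pads swing forward as they close: fully open they stand 13 mm farther back than shut.
Start: joints at [1.1, 0.313, 0.046, 1.304, 0, 1.431], TCP at [0.187, 0.544, 0.212] pointing down, gripper open.
Joint ranges: [-2.76, 2.76], [-0.86, 1.69], [-1.03, 1.26], [-2.2, 2.34], [-1.47, 1.5], [-3.14, 3.14]. Speed limits (rad/s): [2.57, 2.57, 3.14, 3.14, 3.14, 3.14].

### API

Orientations are given as a rotation vector (axis times angle).
In Python, from cell import ctrl, cams gives the robot as it stands.
- The arm moves only by the tool step_arm, never from a script. Its argument "targets" is a list of rows, each an object of numbers: "wx", "wy", "wz": the turn, a rotation vector about the tool's x, y, z in rad; "tx", "ty", "tz": the shift along the tool's x, y, z in m; "fingers": the opening in per cent of the stroke, from 0 (shut) to 100 (fully open). A call has 1 to 12 rows; each row is the pose to reach, as a shift and turn from the pose measured when the call began, along the tool's axes at that moment; what a row does not reach only later rows make up. A row lasts 1/12 s, in which the tool goes at most 41.7 mm and 7.16 degrees, less where a joint would pass 70% of its speed; a pose out of reach is approached as far as the arm can. A call with a gripper value outside its range is refused whole. The fingers move at their own pace and stop on an object; "squeeze" is the grip in N (left out, the last holds). Time passes only in rows, so rows that repeat a pose let the fingers close. It gives the time, the measured TCP pose, the force and the opening at its end, in the units of the state.
- ctrl.state(): the state, without advancing time (a new reading comes with each control period).
- cams.read_camera(name): name is "scene" or "top"; returns a dict with "color" (480x640x3 uint8, red, green, blue), "camera_matrix" (3x3 intrinsics, pixels), "rvec" (rotation vector, rad) and "tvec" (3), from world to camera coordinates, as OpenCV has them. Camera axes: x right, y down, z forward; pixel columns grow to the right and rows downward; lengths in m; the calibration is good to about 2 mm. A picture is of the moment at which its call begins. There is no depth.
- ctrl.hand_in(): hands the job in, once; it reports no verdict.
The state is a dict: "time": time; "qpos": joint angles; "joint_velocities": joint speeds; "joint_efforts": joint torques, N m; "eef_pos": TCP position; "orientation": TCP orientation; "wrist_force": force on the tool from outside, world axes, zero at the start; "ft_torque": the same for the moment, N m; "width": finger opening in m.
Only numpy, scipy, OpenCV 4.12 (cv2) and the standard library are available. Lean on these libraries where they do the work, as an engineer would, in place of code of your own. Each camera call takes 0.05 s, during which the arm holds its last target. There are 200 camera calls.

### The job

Of the three closed tins of panel pins on the packing bench one is still full and the other two have been started, so heft them and find the heaviest by feel. Stand the two lighter ones in the green crate, set down and not dropped, keeping all the tins upright and leaving the carton, the tape and the hammer alone. Finish while holding the heaviest tin upright in the gripper, held up still about 20 cm clear of the bench, for me to see.

Things in the scene. Friction and masses are not known exactly. Their poses are not given: they have to be found in the camera images.
- tin_a_mid (a point): one of three tins that look the same: round bare-metal tin with a slip lid and a plain paper band, 62 mm in diameter, 100 mm tall, closed, standing upright on the bench at the start. The point is its centre, 50 mm above its underside; z runs up its axis. It may be gripped anywhere on its side wall. One of the three is full and weighs 640 to 760 g; the other two have been started and weigh 250 to 455 g. Which is which cannot be seen, only felt.
- tin_b_mid (a point): one of three tins that look the same: round bare-metal tin with a slip lid and a plain paper band, 62 mm in diameter, 100 mm tall, closed, standing upright on the bench at the start. The point is its centre, 50 mm above its underside; z runs up its axis. It may be gripped anywhere on its side wall. One of the three is full and weighs 640 to 760 g; the other two have been started and weigh 250 to 455 g. Which is which cannot be seen, only felt.
- tin_c_mid (a point): one of three tins that look the same: round bare-metal tin with a slip lid and a plain paper band, 62 mm in diameter, 100 mm tall, closed, standing upright on the bench at the start. The point is its centre, 50 mm above its underside; z runs up its axis. It may be gripped anywhere on its side wall. One of the three is full and weighs 640 to 760 g; the other two have been started and weigh 250 to 455 g. Which is which cannot be seen, only felt.
- crate: green open stacking crate, fixed to the bench, 300 mm long (its x axis) by 200 mm wide (its y axis) over the rim, 75 mm tall; its inside is 280 by 180 mm and its inner floor lies 5 mm above the bench. Empty at the start. Origin: centre of its underside. It stands at the left or the right end of the work area.
- carton: closed cardboard carton, loose, 250 x 190 x 110 mm (x, y, z), 2.5 kg, at the end of the work area opposite the crate. Origin: centre of its underside. Leave it alone.
- tape: roll of parcel tape lying flat beyond the tins, 104 mm across, 48 mm tall. Origin: centre of its underside. Leave it alone.
- hammer: hammer lying across the bench beyond the tins, 260 mm long along its own x axis (head at +x, 90 mm across), 26 mm tall. Origin: under its middle. Leave it alone.

How it is judged:
At the end, for the whole second after the job is handed in: The two lighter tins stand upright (within 7 degrees), at rest and let go inside the crate on its floor, each bearing on it with under 5.4 N, so neither is the full one; the third is held in the fingers only, still, upright within 11 degrees, underside 150 mm or more above the bench (((height (world z) of tin_a_mid above 0.2 m and angle between tin_a_mid's own z axis and vertical below 0.2 rad and linear speed of tin_a below 0.03 m/s and contact force between tin_a and the fingers above 3 N and contact force between tin_a and crate below 0.2 N and contact force between tin_a and carton below 0.2 N and contact force between tin_a and tin_b below 0.2 N and contact force between tin_a and tin_c below 0.2 N and (x of tin_b_mid in the frame of crate between -0.112 and 0.112 m and y of tin_b_mid in the frame of crate between -0.062 and 0.062 m and z of tin_b_mid in the frame of crate between 0.045 and 0.065 m and angle between tin_b_mid's own z axis and vertical below 0.12 rad and linear speed of tin_b below 0.03 m/s and contact force between tin_b and the fingers below 0.2 N and contact force between tin_b and crate between 1.5 and 5.4 N) and (x of tin_c_mid in the frame of crate between -0.112 and 0.112 m and y of tin_c_mid in the frame of crate between -0.062 and 0.062 m and z of tin_c_mid in the frame of crate between 0.045 and 0.065 m and angle between tin_c_mid's own z axis and vertical below 0.12 rad and linear speed of tin_c below 0.03 m/s and contact force between tin_c and the fingers below 0.2 N and contact force between tin_c and crate between 1.5 and 5.4 N)) or (height (world z) of tin_b_mid above 0.2 m and angle between tin_b_mid's own z axis and vertical below 0.2 rad and linear speed of tin_b below 0.03 m/s and contact force between tin_b and the fingers above 3 N and contact force between tin_b and crate below 0.2 N and contact force between tin_b and carton below 0.2 N and contact force between tin_b and tin_a below 0.2 N and contact force between tin_b and tin_c below 0.2 N and (x of tin_a_mid in the frame of crate between -0.112 and 0.112 m and y of tin_a_mid in the frame of crate between -0.062 and 0.062 m and z of tin_a_mid in the frame of crate between 0.045 and 0.065 m and angle between tin_a_mid's own z axis and vertical below 0.12 rad and linear speed of tin_a below 0.03 m/s and contact force between tin_a and the fingers below 0.2 N and contact force between tin_a and crate between 1.5 and 5.4 N) and (x of tin_c_mid in the frame of crate between -0.112 and 0.112 m and y of tin_c_mid in the frame of crate between -0.062 and 0.062 m and z of tin_c_mid in the frame of crate between 0.045 and 0.065 m and angle between tin_c_mid's own z axis and vertical below 0.12 rad and linear speed of tin_c below 0.03 m/s and contact force between tin_c and the fingers below 0.2 N and contact force between tin_c and crate between 1.5 and 5.4 N)) or (height (world z) of tin_c_mid above 0.2 m and angle between tin_c_mid's own z axis and vertical below 0.2 rad and linear speed of tin_c below 0.03 m/s and contact force between tin_c and the fingers above 3 N and contact force between tin_c and crate below 0.2 N and contact force between tin_c and carton below 0.2 N and contact force between tin_c and tin_a below 0.2 N and contact force between tin_c and tin_b below 0.2 N and (x of tin_a_mid in the frame of crate between -0.112 and 0.112 m and y of tin_a_mid in the frame of crate between -0.062 and 0.062 m and z of tin_a_mid in the frame of crate between 0.045 and 0.065 m and angle between tin_a_mid's own z axis and vertical below 0.12 rad and linear speed of tin_a below 0.03 m/s and contact force between tin_a and the fingers below 0.2 N and contact force between tin_a and crate between 1.5 and 5.4 N) and (x of tin_b_mid in the frame of crate between -0.112 and 0.112 m and y of tin_b_mid in the frame of crate between -0.062 and 0.062 m and z of tin_b_mid in the frame of crate between 0.045 and 0.065 m and angle between tin_b_mid's own z axis and vertical below 0.12 rad and linear speed of tin_b below 0.03 m/s and contact force between tin_b and the fingers below 0.2 N and contact force between tin_b and crate between 1.5 and 5.4 N)))); the arm keeps its last pose, push and grip.
It fails at once if a tin is tipped over or carried lying (leaning more than 40 degrees) (angle between any of tin_a_mid, tin_b_mid, tin_c_mid's own z axis and vertical above 0.7 rad).
It fails at once if a tin is dropped or thrown (moving faster than 0.7 m/s out of the gripper, a fall of 25 mm) ((linear speed of tin_a above 0.7 m/s and contact force between tin_a and the fingers below 0.2 N) or (linear speed of tin_b above 0.7 m/s and contact force between tin_b and the fingers below 0.2 N) or (linear speed of tin_c above 0.7 m/s and contact force between tin_c and the fingers below 0.2 N)).
It fails at once if the carton, the tape or the hammer is shifted by more than 30 mm (distance of any of carton, tape, hammer from where it was at the start of the episode above 0.03 m).
It also fails if it takes over 72 s, if anything falls off the work surface, if the arm or the gripper's body presses on something with over 40 N, if the wrist force passes 120 N, or if a joint passes its speed limit or range.

## Working session

There is one attempt and no reset: what is moved stays moved. The work goes in short steps, Python scripts to look and compute and a tool call to move; the robot and the scene stay as the last step left them, time stands still between calls to the robot, and variables do not carry over. Pictures are saved under pics/ and viewed, about 8 in all and at most 12, crops included, and the job is handed in when it is done.

Besides the shell and the picture viewer there is one more tool, called after ">>>" as a command line: name --argument value ..., lists and objects as JSON in quotes. step_arm: Moves the arm, as the interface text tells. Its arguments: {"type":"object","properties":{"targets":{"type":"array"},"squeeze":{"type":"number"}},"required":["targets"]}

```bash
ls; mkdir -p pics
python3 - <<'E'
from cell import ctrl,cams
import cv2,numpy as np
print(ctrl.state())
ims=[]
for n in("top","scene"):
    d=cams.read_camera(n);cv2.imwrite(f'pics/{n}0.png',d["color"][:,:,::-1]);print(n,d["camera_matrix"],d["rvec"],d["tvec"])
E
```

```text
pics
{'time': 0.0, 'qpos': array([ 1.10040077e+00,  3.14004911e-01,  4.49628981e-02,  1.30359103e+00,
       -1.35816865e-06,  1.43120420e+00]), 'joint_velocities': array([-1.54731569e-04, -1.36167368e-03,  4.34861080e-06,  4.45471207e-04,
        6.07158238e-04, -5.74418283e-04]), 'joint_efforts': array([ 2.37624969e-03, -4.80625284e+01,  2.98530686e+01,  1.94114487e-02,
        6.79765662e-05, -1.10395149e-05]), 'eef_pos': array([0.18651523, 0.54332759, 0.21119976]), 'orientation': array([-1.34860248, -0.96092148,  0.96361799]), 'wrist_force': array([-0.33804084,  0.01452104, -0.15010025]), 'ft_torque': array([-0.00906284,  0.01017791, -0.04937431]), 'width': 0.08529106858429261}
top [[590.06682158   0.         319.47934265]
 [  0.         590.06682158 238.6280068 ]
 [  0.           0.           1.        ]] [ 2.15011521 -2.18594882  0.09192385] [0.03004944 0.61172766 1.08788422]
scene [[546.90367462   0.         318.69950126]
 [  0.         546.90367462 242.14881518]
 [  0.           0.           1.        ]] [ 2.08220455  1.69137838 -0.48724267] [-0.12285403 -0.50149888  1.55143865]
```

View pics/top0.png

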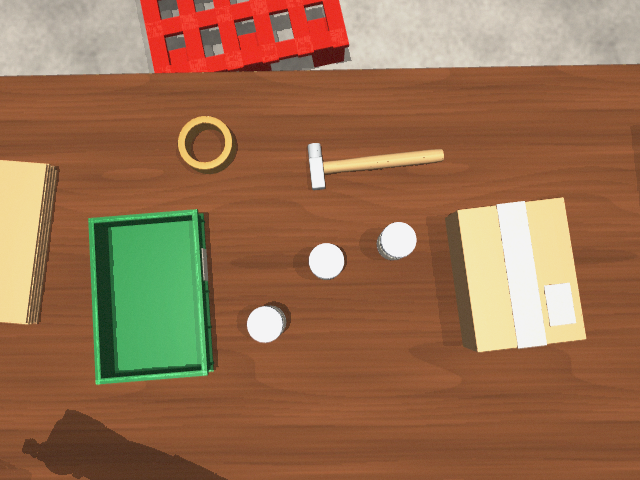

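View pics/scene0.png

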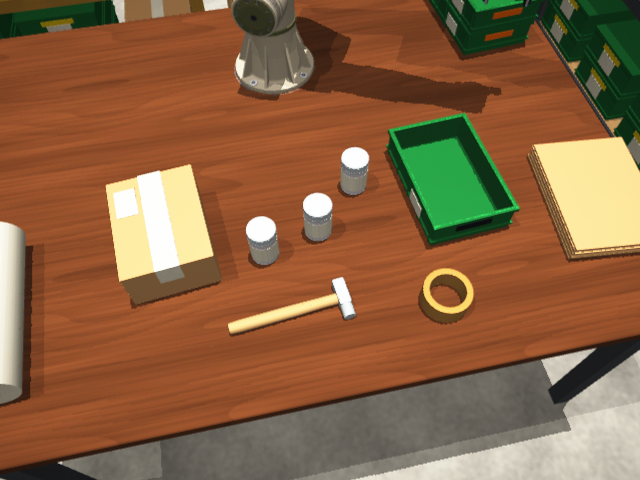

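The top view shows white lids at about (265,324), (327,261) and (398,240). The green crate is at the left, around (152,296), with the carton at the right and the tape and hammer beyond the tins.

```bash
cat > h.py <<'E'
import numpy as np,cv2
from scipy.spatial.transform import Rotation as R
from cell import ctrl,cams
def ray(d,uv,z):
    Rm=cv2.Rodrigues(d["rvec"])[0];c=-Rm.T@d["tvec"]
    p=cv2.undistortPoints(np.array([[uv]],float),d["camera_matrix"],None)[0,0]
    v=Rm.T@np.array([p[0],p[1],1]);return c+v*(z-c[2])/v[2]
def lids(d,z=0.1):
    hsv=cv2.cvtColor(d["color"],cv2.COLOR_RGB2HSV)
    m=cv2.inRange(hsv,(0,0,225),(180,25,255));out=[]
    for c in cv2.findContours(m,cv2.RETR_EXTERNAL,cv2.CHAIN_APPROX_NONE)[0]:
        if cv2.contourArea(c)>300:
            (u,v),r=cv2.minEnclosingCircle(c);out.append((np.round([u,v,r,cv2.contourArea(c)/(np.pi*r*r)],2),ray(d,(u,v),z).round(4)))
    return out
def crate(d):
    hsv=cv2.cvtColor(d["color"],cv2.COLOR_RGB2HSV)
    m=cv2.inRange(hsv,(55,100,40),(85,255,255))
    c=max(cv2.findContours(m,cv2.RETR_EXTERNAL,cv2.CHAIN_APPROX_NONE)[0],key=cv2.contourArea)
    b=cv2.boxPoints(cv2.minAreaRect(c)); return b
def goto(p,Rt):  # shift and turn in tool axes
    s=ctrl.state();R0=R.from_rotvec(s["orientation"])
    return R0.inv().apply(np.array(p)-s["eef_pos"]).round(4),(R0.inv()*Rt).as_rotvec().round(4)
E
python3 - <<'E'
from h import *
s=ctrl.state();print(R.from_rotvec(s["orientation"]).as_matrix().round(3))
d=cams.read_camera("top")
for l in lids(d):print(l)
b=crate(d);print(b);q=np.array([ray(d,p,.075) for p in b]);print(q.round(3),q.mean(0))
# inspected rim corners
for p in [(89,219),(197,210),(208,375),(98,383)]:print(p,ray(d,p,.075).round(3))
d=cams.read_camera("scene")
for l in lids(d):print('scene',l)
E
```

```text
[[ 0.325 -0.001 -0.946]
 [ 0.946 -0.001  0.325]
 [-0.002 -1.     0.   ]]
(array([264.5 , 324.  ,  17.87,   0.93]), array([0.457 , 0.1179, 0.1   ]))
(array([5.595e+02, 3.040e+02, 2.375e+01, 5.500e-01]), array([ 0.4836, -0.398 ,  0.1   ]))
(array([325.91, 260.38,  17.5 ,   0.94]), array([0.5666, 0.0085, 0.1   ]))
(array([398.43, 239.22,  17.5 ,   0.93]), array([ 0.602 , -0.1204,  0.1   ]))
(array([5.215e+02, 2.740e+02, 7.416e+01, 2.300e-01]), array([ 0.537 , -0.3344,  0.1   ]))
(array([3.1585e+02, 1.6500e+02, 2.2180e+01, 2.6000e-01]), array([0.7382, 0.0237, 0.1   ]))
[[ 84.36287 216.44249]
 [203.10179 208.52654]
 [214.25224 375.78314]
 [ 95.51332 383.6991 ]]
[[0.656 0.449 0.075]
 [0.667 0.231 0.075]
 [0.366 0.211 0.075]
 [0.355 0.422 0.075]] [0.51088405 0.32833226 0.075     ]
(89, 219) [0.651 0.44  0.075]
(197, 210) [0.664 0.242 0.075]
(208, 375) [0.367 0.222 0.075]
(98, 383) [0.356 0.418 0.075]
scene (array([4.405e+02, 4.675e+02, 2.351e+01, 2.600e-01]), array([1.1272, 0.0987, 0.1   ]))
scene (array([3.430e+02, 2.960e+02, 1.924e+01, 3.000e-01]), array([0.7906, 0.0119, 0.1   ]))
scene (array([5.00e-01, 3.02e+02, 8.00e+01, 4.00e-02]), array([ 0.6651, -0.6428,  0.1   ]))
scene (array([260.43, 229.5 ,  14.65,   0.8 ]), array([ 0.6049, -0.1226,  0.1   ]))
scene (array([317.  , 204.5 ,  14.22,   0.78]), array([0.567, 0.006, 0.1  ]))
scene (array([125.  , 203.  ,  17.  ,   0.57]), array([ 0.476 , -0.3998,  0.1   ]))
scene (array([156.  , 221.  ,  50.04,   0.29]), array([ 0.5374, -0.3362,  0.1   ]))
scene (array([354.81, 157.5 ,  13.28,   0.76]), array([0.4571, 0.1162, 0.1   ]))
```

```bash
cat >> h.py <<'E'
def down(yaw=0.071):
    c,s=np.cos(yaw),np.sin(yaw);return R.from_matrix([[c,0,-s],[s,0,c],[0,-1,0]])
T=[(0.457,0.117),(0.567,0.007),(0.603,-0.121)]
C=np.array([0.5095,0.3305]);X=np.array([.9975,.071])
A=C+.07*X;B=C-.07*X
def show(*ps):
    s=ctrl.state();print(round(s["time"],2),s["eef_pos"].round(4),s["wrist_force"].round(2),round(s["width"],4))
    for p in ps:print(p,*goto(p,down()))
E
python3 -c "
from h import *
show((*T[0],.2),(*T[0],.065));print(A,B)"
```

```text
0.2 [0.1866 0.5435 0.2115] [0.26 0.1  0.39] 0.0854
(0.457, 0.117, 0.2) [-0.3156  0.0118 -0.3943] [ 6.0000e-04  1.1691e+00 -1.1000e-03]
(0.457, 0.117, 0.065) [-0.3154  0.1468 -0.3943] [ 6.0000e-04  1.1691e+00 -1.1000e-03]
[0.579325 0.33547 ] [0.439675 0.32553 ]
```

>>> step_arm --targets '[{"tx": -0.026, "tz": -0.033, "ty": 0.001, "wy": 0.1, "fingers": 100}, {"tx": -0.053, "tz": -0.066, "ty": 0.002, "wy": 0.2, "fingers": 100}, {"tx": -0.079, "tz": -0.099, "ty": 0.003, "wy": 0.3, "fingers": 100}, {"tx": -0.105, "tz": -0.131, "ty": 0.004, "wy": 0.4, "fingers": 100}, {"tx": -0.131, "tz": -0.164, "ty": 0.005, "wy": 0.5, "fingers": 100}, {"tx": -0.158, "tz": -0.197, "ty": 0.006, "wy": 0.6, "fingers": 100}, {"tx": -0.184, "tz": -0.23, "ty": 0.007, "wy": 0.7, "fingers": 100}, {"tx": -0.21, "tz": -0.263, "ty": 0.008, "wy": 0.8, "fingers": 100}, {"tx": -0.237, "tz": -0.296, "ty": 0.009, "wy": 0.9, "fingers": 100}, {"tx": -0.263, "tz": -0.329, "ty": 0.01, "wy": 1.0, "fingers": 100}, {"tx": -0.289, "tz": -0.361, "ty": 0.011, "wy": 1.1, "fingers": 100}, {"tx": -0.3155, "tz": -0.394, "ty": 0.012, "wy": 1.169, "fingers": 100}]'

```text
invalid input
```

```bash
python3 -c "
from h import *
show((*T[0],.065))"
```

```text
0.2 [0.1866 0.5435 0.2115] [0.26 0.1  0.39] 0.0854
(0.457, 0.117, 0.065) [-0.3154  0.1468 -0.3943] [ 6.0000e-04  1.1691e+00 -1.1000e-03]
```

>>> step_arm --targets '[{"tx": -0.158, "ty": 0.006, "tz": -0.197, "wx": 0, "wy": 0.585, "wz": 0, "fingers": 100}, {"tx": -0.158, "ty": 0.006, "tz": -0.197, "wx": 0, "wy": 0.585, "wz": 0, "fingers": 100}, {"tx": -0.158, "ty": 0.006, "tz": -0.197, "wx": 0, "wy": 0.585, "wz": 0, "fingers": 100}, {"tx": -0.158, "ty": 0.006, "tz": -0.197, "wx": 0, "wy": 0.585, "wz": 0, "fingers": 100}, {"tx": -0.158, "ty": 0.006, "tz": -0.197, "wx": 0, "wy": 0.585, "wz": 0, "fingers": 100}]' --squeeze 40

```text
time: 0.62
eef_pos: [0.2982, 0.3661, 0.2066]
orientation: [-1.511, -0.508, 0.51]
wrist_force: [2.1, -0.1, 0.5]
width: 0.0855
```

```bash
python3 -c "
from h import *
show((*T[0],.18))"
```

```text
0.62 [0.2982 0.3661 0.2066] [ 2.13 -0.1   0.47] 0.0855
(0.457, 0.117, 0.18) [-0.0243  0.0268 -0.2943] [ 0.0009  0.5791 -0.0009]
```

>>> step_arm --targets '[{"tx": -0.024, "ty": 0.027, "tz": -0.294, "wx": 0, "wy": 0.579, "wz": 0, "fingers": 100}, {"tx": -0.024, "ty": 0.027, "tz": -0.294, "wx": 0, "wy": 0.579, "wz": 0, "fingers": 100}, {"tx": -0.024, "ty": 0.027, "tz": -0.294, "wx": 0, "wy": 0.579, "wz": 0, "fingers": 100}, {"tx": -0.024, "ty": 0.027, "tz": -0.294, "wx": 0, "wy": 0.579, "wz": 0, "fingers": 100}, {"tx": -0.024, "ty": 0.027, "tz": -0.294, "wx": 0, "wy": 0.579, "wz": 0, "fingers": 100}, {"tx": -0.024, "ty": 0.027, "tz": -0.294, "wx": 0, "wy": 0.579, "wz": 0, "fingers": 100}, {"tx": -0.024, "ty": 0.027, "tz": -0.294, "wx": 0, "wy": 0.579, "wz": 0, "fingers": 100}, {"tx": -0.024, "ty": 0.027, "tz": -0.294, "wx": 0, "wy": 0.579, "wz": 0, "fingers": 100}, {"tx": -0.024, "ty": 0.027, "tz": -0.294, "wx": 0, "wy": 0.579, "wz": 0, "fingers": 100}, {"tx": -0.024, "ty": 0.027, "tz": -0.294, "wx": 0, "wy": 0.579, "wz": 0, "fingers": 100}]'

```text
time: 1.45
eef_pos: [0.4566, 0.1173, 0.1795]
orientation: [-1.571, -0.053, 0.056]
wrist_force: [-0.2, 0.3, -0.4]
width: 0.0855
```

```bash
python3 -c "
from h import *
show((*T[0],.065))
d=cams.read_camera('scene');cv2.imwrite('pics/s1.png',cv2.resize(d['color'][60:260,220:480,::-1],None,fx=3,fy=3))"
```

```text
1.45 [0.4566 0.1173 0.1795] [-0.24  0.34 -0.38] 0.0855
(0.457, 0.117, 0.065) [ 0.0006  0.1145 -0.0003] [ 0.0006 -0.0014 -0.0019]
```

View pics/s1.png

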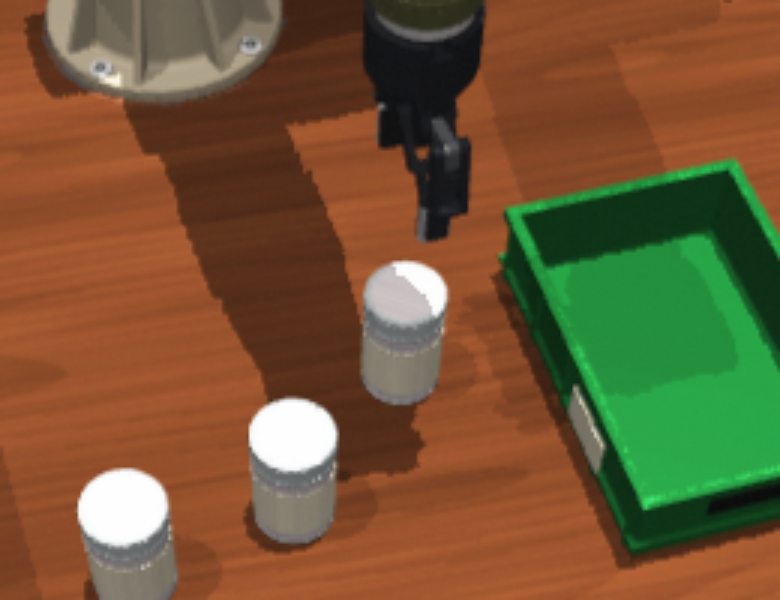

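The gripper hangs over the nearest tin, whose lid is at crop (405,290). Its jaws are lined up along x and clear of the crate, so I'll go down and grip.

>>> step_arm --targets '[{"tx": 0, "ty": 0.03, "tz": 0, "wx": 0, "wy": 0, "wz": 0, "fingers": 100}, {"tx": 0, "ty": 0.06, "tz": 0, "wx": 0, "wy": 0, "wz": 0, "fingers": 100}, {"tx": 0, "ty": 0.09, "tz": 0, "wx": 0, "wy": 0, "wz": 0, "fingers": 100}, {"tx": 0, "ty": 0.114, "tz": 0, "wx": 0, "wy": 0, "wz": 0, "fingers": 100}, {"tx": 0, "ty": 0.114, "tz": 0, "wx": 0, "wy": 0, "wz": 0, "fingers": 100}, {"tx": 0, "ty": 0.114, "tz": 0, "wx": 0, "wy": 0, "wz": 0, "fingers": 40}, {"tx": 0, "ty": 0.114, "tz": 0, "wx": 0, "wy": 0, "wz": 0, "fingers": 40}, {"tx": 0, "ty": 0.114, "tz": 0, "wx": 0, "wy": 0, "wz": 0, "fingers": 40}, {"tx": 0, "ty": 0.114, "tz": 0, "wx": 0, "wy": 0, "wz": 0, "fingers": 40}, {"tx": 0, "ty": 0.114, "tz": 0, "wx": 0, "wy": 0, "wz": 0, "fingers": 40}, {"tx": 0, "ty": 0.114, "tz": 0, "wx": 0, "wy": 0, "wz": 0, "fingers": 40}, {"tx": 0, "ty": 0.114, "tz": 0, "wx": 0, "wy": 0, "wz": 0, "fingers": 40}]' --squeeze 60

```text
time: 2.5
eef_pos: [0.4568, 0.1188, 0.0681]
orientation: [-1.57, -0.057, 0.056]
wrist_force: [-4.2, 0.8, 7.1]
width: 0.0596
```

>>> step_arm --targets '[{"tx": 0, "ty": -0.005, "tz": 0, "wx": 0, "wy": 0, "wz": 0, "fingers": 40}, {"tx": 0, "ty": -0.025, "tz": 0, "wx": 0, "wy": 0, "wz": 0, "fingers": 40}, {"tx": 0, "ty": -0.05, "tz": 0, "wx": 0, "wy": 0, "wz": 0, "fingers": 40}, {"tx": 0, "ty": -0.08, "tz": 0, "wx": 0, "wy": 0, "wz": 0, "fingers": 40}, {"tx": 0, "ty": -0.11, "tz": 0, "wx": 0, "wy": 0, "wz": 0, "fingers": 40}, {"tx": 0, "ty": -0.132, "tz": 0, "wx": 0, "wy": 0, "wz": 0, "fingers": 40}, {"tx": 0, "ty": -0.132, "tz": 0, "wx": 0, "wy": 0, "wz": 0, "fingers": 40}, {"tx": 0, "ty": -0.132, "tz": 0, "wx": 0, "wy": 0, "wz": 0, "fingers": 40}, {"tx": 0, "ty": -0.132, "tz": 0, "wx": 0, "wy": 0, "wz": 0, "fingers": 40}, {"tx": 0, "ty": -0.132, "tz": 0, "wx": 0, "wy": 0, "wz": 0, "fingers": 40}]'

```text
time: 3.33
eef_pos: [0.4555, 0.1186, 0.1986]
orientation: [-1.57, -0.055, 0.058]
wrist_force: [-0.1, 0.4, -3.5]
width: 0.059
```

```bash
python3 -c "
from h import *
f=[]
for i in range(4):
    cams.read_camera('scene');f.append(ctrl.state()['wrist_force'])
print(np.array(f).round(2))
show((*A,.2),(*A,.073))"
```

```text
[[-0.11  0.61 -3.59]
 [ 1.01  0.8  -4.64]
 [-0.41  0.16 -4.05]
 [-0.47 -1.29 -4.  ]]
3.53 [0.456  0.1186 0.199 ] [-0.47 -1.29 -4.  ] 0.059
(np.float64(0.579325), np.float64(0.33547), 0.2) [ 0.1386 -0.0011  0.2074] [-0.0003  0.0011 -0.0012]
(np.float64(0.579325), np.float64(0.33547), 0.073) [0.1388 0.1259 0.2073] [-0.0003  0.0011 -0.0012]
```

About 4.1 N, so roughly 410 g: this one has been started. It goes to the far half of the crate.

>>> step_arm --targets '[{"tx": 0.008, "ty": 0, "tz": 0.012, "wx": 0, "wy": 0, "wz": 0, "fingers": 40}, {"tx": 0.023, "ty": 0, "tz": 0.034, "wx": 0, "wy": 0, "wz": 0, "fingers": 40}, {"tx": 0.04, "ty": 0, "tz": 0.06, "wx": 0, "wy": 0, "wz": 0, "fingers": 40}, {"tx": 0.057, "ty": 0, "tz": 0.085, "wx": 0, "wy": 0, "wz": 0, "fingers": 40}, {"tx": 0.074, "ty": 0, "tz": 0.11, "wx": 0, "wy": 0, "wz": 0, "fingers": 40}, {"tx": 0.09, "ty": 0, "tz": 0.135, "wx": 0, "wy": 0, "wz": 0, "fingers": 40}, {"tx": 0.107, "ty": 0, "tz": 0.16, "wx": 0, "wy": 0, "wz": 0, "fingers": 40}, {"tx": 0.123, "ty": 0, "tz": 0.184, "wx": 0, "wy": 0, "wz": 0, "fingers": 40}, {"tx": 0.135, "ty": 0, "tz": 0.202, "wx": 0, "wy": 0, "wz": 0, "fingers": 40}, {"tx": 0.1387, "ty": 0, "tz": 0.2074, "wx": 0, "wy": 0, "wz": 0, "fingers": 40}, {"tx": 0.1387, "ty": 0, "tz": 0.2074, "wx": 0, "wy": 0, "wz": 0, "fingers": 40}, {"tx": 0.1387, "ty": 0, "tz": 0.2074, "wx": 0, "wy": 0, "wz": 0, "fingers": 40}]'

```text
time: 4.53
eef_pos: [0.5788, 0.3351, 0.1977]
orientation: [-1.571, -0.054, 0.06]
wrist_force: [0.3, -0.4, -4.0]
width: 0.0594
```

```bash
python3 -c "
from h import *
show((*A,.073))
for n in('top',):
    d=cams.read_camera(n);cv2.imwrite('pics/t2.png',cv2.resize(d['color'][180:420,60:380,::-1],None,fx=2,fy=2))"
```

```text
4.53 [0.5788 0.3351 0.1977] [ 0.26 -0.38 -3.99] 0.0594
(np.float64(0.579325), np.float64(0.33547), 0.073) [0.001  0.1247 0.0005] [ 0.0009  0.0015 -0.0035]
```

View pics/t2.png

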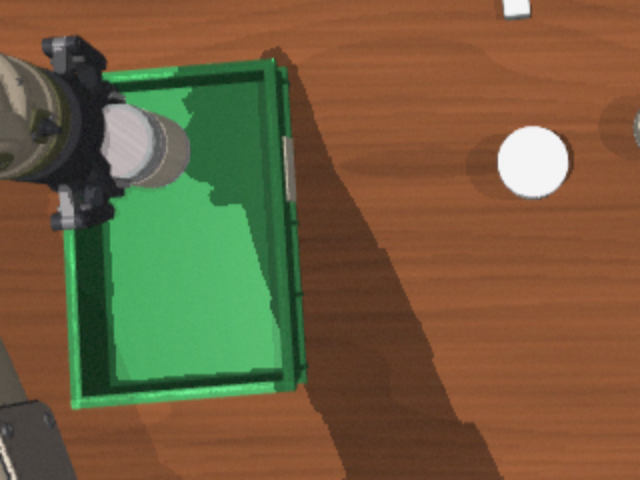

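The tin hangs upright over the far half of the crate, with its lid at crop (128,140); perspective shifts it outward. The computed position is inside the walls, so I'll lower it.

>>> step_arm --targets '[{"tx": 0.001, "ty": 0.015, "tz": 0, "wx": 0, "wy": 0, "wz": 0, "fingers": 40}, {"tx": 0.001, "ty": 0.04, "tz": 0, "wx": 0, "wy": 0, "wz": 0, "fingers": 40}, {"tx": 0.001, "ty": 0.07, "tz": 0, "wx": 0, "wy": 0, "wz": 0, "fingers": 40}, {"tx": 0.001, "ty": 0.095, "tz": 0, "wx": 0, "wy": 0, "wz": 0, "fingers": 40}, {"tx": 0.001, "ty": 0.11, "tz": 0, "wx": 0, "wy": 0, "wz": 0, "fingers": 40}, {"tx": 0.001, "ty": 0.116, "tz": 0, "wx": 0, "wy": 0, "wz": 0, "fingers": 40}, {"tx": 0.001, "ty": 0.119, "tz": 0, "wx": 0, "wy": 0, "wz": 0, "fingers": 40}, {"tx": 0.001, "ty": 0.121, "tz": 0, "wx": 0, "wy": 0, "wz": 0, "fingers": 40}, {"tx": 0.001, "ty": 0.121, "tz": 0, "wx": 0, "wy": 0, "wz": 0, "fingers": 40}, {"tx": 0.001, "ty": 0.121, "tz": 0, "wx": 0, "wy": 0, "wz": 0, "fingers": 40}]'

```text
time: 5.42
eef_pos: [0.5803, 0.3347, 0.0788]
orientation: [-1.57, -0.056, 0.057]
wrist_force: [-0.0, -0.5, -3.6]
width: 0.0593
```

>>> step_arm --targets '[{"tx": 0, "ty": 0.002, "tz": 0, "wx": 0, "wy": 0, "wz": 0, "fingers": 40}, {"tx": 0, "ty": 0.004, "tz": 0, "wx": 0, "wy": 0, "wz": 0, "fingers": 40}, {"tx": 0, "ty": 0.0055, "tz": 0, "wx": 0, "wy": 0, "wz": 0, "fingers": 40}, {"tx": 0, "ty": 0.0055, "tz": 0, "wx": 0, "wy": 0, "wz": 0, "fingers": 40}, {"tx": 0, "ty": 0.0055, "tz": 0, "wx": 0, "wy": 0, "wz": 0, "fingers": 40}]'

```text
time: 5.83
eef_pos: [0.5803, 0.3348, 0.0733]
orientation: [-1.57, -0.056, 0.057]
wrist_force: [0.7, -0.1, -4.2]
width: 0.059
```

>>> step_arm --targets '[{"tx": 0, "ty": 0.001, "tz": 0, "wx": 0, "wy": 0, "wz": 0, "fingers": 40}, {"tx": 0, "ty": 0.002, "tz": 0, "wx": 0, "wy": 0, "wz": 0, "fingers": 40}, {"tx": 0, "ty": 0.002, "tz": 0, "wx": 0, "wy": 0, "wz": 0, "fingers": 40}, {"tx": 0, "ty": 0.002, "tz": 0, "wx": 0, "wy": 0, "wz": 0, "fingers": 40}]'

```text
time: 6.17
eef_pos: [0.5803, 0.3351, 0.0732]
orientation: [-1.569, -0.057, 0.056]
wrist_force: [-3.5, -0.5, 6.7]
width: 0.0591
```

It's on the floor. I'll release and rise, then head for the second tin.

>>> step_arm --targets '[{"tx": 0, "ty": 0, "tz": 0, "wx": 0, "wy": 0, "wz": 0, "fingers": 92}, {"tx": 0, "ty": 0, "tz": 0, "wx": 0, "wy": 0, "wz": 0, "fingers": 92}, {"tx": 0, "ty": 0, "tz": 0, "wx": 0, "wy": 0, "wz": 0, "fingers": 92}, {"tx": 0, "ty": 0, "tz": 0, "wx": 0, "wy": 0, "wz": 0, "fingers": 92}, {"tx": 0, "ty": 0, "tz": 0, "wx": 0, "wy": 0, "wz": 0, "fingers": 92}, {"tx": 0, "ty": -0.015, "tz": 0, "wx": 0, "wy": 0, "wz": 0, "fingers": 92}, {"tx": 0, "ty": -0.045, "tz": 0, "wx": 0, "wy": 0, "wz": 0, "fingers": 92}, {"tx": 0, "ty": -0.08, "tz": 0, "wx": 0, "wy": 0, "wz": 0, "fingers": 92}, {"tx": 0, "ty": -0.11, "tz": 0, "wx": 0, "wy": 0, "wz": 0, "fingers": 92}, {"tx": 0, "ty": -0.127, "tz": 0, "wx": 0, "wy": 0, "wz": 0, "fingers": 92}, {"tx": 0, "ty": -0.127, "tz": 0, "wx": 0, "wy": 0, "wz": 0, "fingers": 92}]'

```text
time: 7.08
eef_pos: [0.5826, 0.336, 0.2057]
orientation: [-1.566, -0.063, 0.05]
wrist_force: [-0.3, -0.5, 1.0]
width: 0.0786
```

```bash
python3 -c "
from h import *
show((*T[1],.19))
d=cams.read_camera('scene')
for l in lids(d):
    if l[0][3]>.6: print(l)"
```

```text
7.08 [0.5826 0.336  0.2057] [-0.31 -0.52  0.98] 0.0786
(0.567, 0.007, 0.19) [-0.0393  0.0142 -0.3271] [-0.0035  0.001   0.0088]
(array([260.43, 229.5 ,  14.65,   0.8 ]), array([ 0.6049, -0.1226,  0.1   ]))
(array([317.  , 204.5 ,  14.22,   0.78]), array([0.567, 0.006, 0.1  ]))
```

>>> step_arm --targets '[{"tx": -0.039, "ty": 0.014, "tz": -0.327, "wx": -0.0035, "wy": 0, "wz": 0.009, "fingers": 100}, {"tx": -0.039, "ty": 0.014, "tz": -0.327, "wx": -0.0035, "wy": 0, "wz": 0.009, "fingers": 100}, {"tx": -0.039, "ty": 0.014, "tz": -0.327, "wx": -0.0035, "wy": 0, "wz": 0.009, "fingers": 100}, {"tx": -0.039, "ty": 0.014, "tz": -0.327, "wx": -0.0035, "wy": 0, "wz": 0.009, "fingers": 100}, {"tx": -0.039, "ty": 0.014, "tz": -0.327, "wx": -0.0035, "wy": 0, "wz": 0.009, "fingers": 100}, {"tx": -0.039, "ty": 0.014, "tz": -0.327, "wx": -0.0035, "wy": 0, "wz": 0.009, "fingers": 100}, {"tx": -0.039, "ty": 0.014, "tz": -0.327, "wx": -0.0035, "wy": 0, "wz": 0.009, "fingers": 100}, {"tx": -0.039, "ty": 0.014, "tz": -0.327, "wx": -0.0035, "wy": 0, "wz": 0.009, "fingers": 100}, {"tx": -0.039, "ty": 0.014, "tz": -0.327, "wx": -0.0035, "wy": 0, "wz": 0.009, "fingers": 100}, {"tx": -0.039, "ty": 0.014, "tz": -0.327, "wx": -0.0035, "wy": 0, "wz": 0.009, "fingers": 100}, {"tx": -0.039, "ty": 0.014, "tz": -0.327, "wx": -0.0035, "wy": 0, "wz": 0.009, "fingers": 100}]'

```text
time: 8.05
eef_pos: [0.5657, 0.0068, 0.1867]
orientation: [-1.57, -0.052, 0.06]
wrist_force: [-0.1, -0.1, -0.3]
width: 0.085
```

```bash
python3 -c "
from h import *
show((*T[1],.065))
d=cams.read_camera('top')
for l in lids(d):
    if l[0][3]>.6: print(l)"
```

```text
8.05 [0.5657 0.0068 0.1867] [-0.07 -0.13 -0.26] 0.085
(0.567, 0.007, 0.065) [1.900e-03 1.217e-01 1.000e-04] [ 0.0002  0.0001 -0.0054]
(array([141.6 , 255.4 ,  17.61,   0.92]), array([0.5809, 0.3352, 0.1   ]))
(array([398.96, 239.12,  17.37,   0.79]), array([ 0.6021, -0.1214,  0.1   ]))
```

>>> step_arm --targets '[{"tx": 0.002, "ty": 0.03, "tz": 0, "wx": 0, "wy": 0, "wz": -0.005, "fingers": 100}, {"tx": 0.002, "ty": 0.06, "tz": 0, "wx": 0, "wy": 0, "wz": -0.005, "fingers": 100}, {"tx": 0.002, "ty": 0.09, "tz": 0, "wx": 0, "wy": 0, "wz": -0.005, "fingers": 100}, {"tx": 0.002, "ty": 0.121, "tz": 0, "wx": 0, "wy": 0, "wz": -0.005, "fingers": 100}, {"tx": 0.002, "ty": 0.121, "tz": 0, "wx": 0, "wy": 0, "wz": -0.005, "fingers": 100}, {"tx": 0.002, "ty": 0.121, "tz": 0, "wx": 0, "wy": 0, "wz": -0.005, "fingers": 40}, {"tx": 0.002, "ty": 0.121, "tz": 0, "wx": 0, "wy": 0, "wz": -0.005, "fingers": 40}, {"tx": 0.002, "ty": 0.121, "tz": 0, "wx": 0, "wy": 0, "wz": -0.005, "fingers": 40}, {"tx": 0.002, "ty": 0.121, "tz": 0, "wx": 0, "wy": 0, "wz": -0.005, "fingers": 40}, {"tx": 0.002, "ty": 0.121, "tz": 0, "wx": 0, "wy": 0, "wz": -0.005, "fingers": 40}, {"tx": 0.002, "ty": 0.121, "tz": 0, "wx": 0, "wy": 0, "wz": -0.005, "fingers": 40}, {"tx": 0.002, "ty": 0.121, "tz": 0, "wx": 0, "wy": 0, "wz": -0.005, "fingers": 40}]'

```text
time: 9.1
eef_pos: [0.5682, 0.0079, 0.0683]
orientation: [-1.57, -0.059, 0.055]
wrist_force: [-3.7, 1.1, 6.8]
width: 0.0597
```

>>> step_arm --targets '[{"tx": 0, "ty": -0.005, "tz": 0, "wx": 0, "wy": 0, "wz": 0, "fingers": 40}, {"tx": 0, "ty": -0.025, "tz": 0, "wx": 0, "wy": 0, "wz": 0, "fingers": 40}, {"tx": 0, "ty": -0.05, "tz": 0, "wx": 0, "wy": 0, "wz": 0, "fingers": 40}, {"tx": 0, "ty": -0.08, "tz": 0, "wx": 0, "wy": 0, "wz": 0, "fingers": 40}, {"tx": 0, "ty": -0.11, "tz": 0, "wx": 0, "wy": 0, "wz": 0, "fingers": 40}, {"tx": 0, "ty": -0.132, "tz": 0, "wx": 0, "wy": 0, "wz": 0, "fingers": 40}, {"tx": 0, "ty": -0.132, "tz": 0, "wx": 0, "wy": 0, "wz": 0, "fingers": 40}, {"tx": 0, "ty": -0.132, "tz": 0, "wx": 0, "wy": 0, "wz": 0, "fingers": 40}, {"tx": 0, "ty": -0.132, "tz": 0, "wx": 0, "wy": 0, "wz": 0, "fingers": 40}, {"tx": 0, "ty": -0.132, "tz": 0, "wx": 0, "wy": 0, "wz": 0, "fingers": 40}]'

```text
time: 9.93
eef_pos: [0.5664, 0.008, 0.1978]
orientation: [-1.57, -0.056, 0.058]
wrist_force: [-0.2, -0.2, -6.5]
width: 0.0593
```

```bash
python3 -c "
from h import *
f=[]
for i in range(4):
    cams.read_camera('scene');f.append(ctrl.state()['wrist_force'])
print(np.array(f).round(2))
show((*B,.2),(*B,.073))"
```

```text
[[ 0.6   0.2  -7.84]
 [-0.05  0.98 -7.06]
 [-0.4  -0.35 -6.34]
 [ 0.45  0.6  -7.03]]
10.13 [0.5671 0.008  0.1989] [ 0.45  0.6  -7.03] 0.0592
(np.float64(0.4396749999999999), np.float64(0.32553000000000004), 0.2) [-0.104  -0.0011  0.326 ] [-0.0002  0.0019  0.0003]
(np.float64(0.4396749999999999), np.float64(0.32553000000000004), 0.073) [-0.104   0.1259  0.3259] [-0.0002  0.0019  0.0003]
```

About 7.0 N, so roughly 715 g: this is the full one. I'll set it back down, put the third tin in the crate, then come back for it.

>>> step_arm --targets '[{"tx": 0, "ty": 0.015, "tz": 0, "wx": 0, "wy": 0, "wz": 0, "fingers": 40}, {"tx": 0, "ty": 0.04, "tz": 0, "wx": 0, "wy": 0, "wz": 0, "fingers": 40}, {"tx": 0, "ty": 0.07, "tz": 0, "wx": 0, "wy": 0, "wz": 0, "fingers": 40}, {"tx": 0, "ty": 0.1, "tz": 0, "wx": 0, "wy": 0, "wz": 0, "fingers": 40}, {"tx": 0, "ty": 0.118, "tz": 0, "wx": 0, "wy": 0, "wz": 0, "fingers": 40}, {"tx": 0, "ty": 0.124, "tz": 0, "wx": 0, "wy": 0, "wz": 0, "fingers": 40}, {"tx": 0, "ty": 0.127, "tz": 0, "wx": 0, "wy": 0, "wz": 0, "fingers": 40}, {"tx": 0, "ty": 0.129, "tz": 0, "wx": 0, "wy": 0, "wz": 0, "fingers": 40}, {"tx": 0, "ty": 0.131, "tz": 0, "wx": 0, "wy": 0, "wz": 0, "fingers": 40}, {"tx": 0, "ty": 0.132, "tz": 0, "wx": 0, "wy": 0, "wz": 0, "fingers": 40}, {"tx": 0, "ty": 0.132, "tz": 0, "wx": 0, "wy": 0, "wz": 0, "fingers": 40}]'

```text
time: 11.05
eef_pos: [0.5685, 0.0079, 0.0684]
orientation: [-1.57, -0.06, 0.055]
wrist_force: [-0.6, 0.5, -5.0]
width: 0.0593
```

>>> step_arm --targets '[{"tx": 0, "ty": 0.001, "tz": 0, "wx": 0, "wy": 0, "wz": 0, "fingers": 40}, {"tx": 0, "ty": 0.001, "tz": 0, "wx": 0, "wy": 0, "wz": 0, "fingers": 40}, {"tx": 0, "ty": 0.001, "tz": 0, "wx": 0, "wy": 0, "wz": 0, "fingers": 100}, {"tx": 0, "ty": 0.001, "tz": 0, "wx": 0, "wy": 0, "wz": 0, "fingers": 100}, {"tx": 0, "ty": 0.001, "tz": 0, "wx": 0, "wy": 0, "wz": 0, "fingers": 100}, {"tx": 0, "ty": 0, "tz": 0, "wx": 0, "wy": 0, "wz": 0, "fingers": 100}, {"tx": 0, "ty": 0, "tz": 0, "wx": 0, "wy": 0, "wz": 0, "fingers": 100}, {"tx": 0, "ty": -0.03, "tz": 0, "wx": 0, "wy": 0, "wz": 0, "fingers": 100}, {"tx": 0, "ty": -0.06, "tz": 0, "wx": 0, "wy": 0, "wz": 0, "fingers": 100}, {"tx": 0, "ty": -0.095, "tz": 0, "wx": 0, "wy": 0, "wz": 0, "fingers": 100}, {"tx": 0, "ty": -0.12, "tz": 0, "wx": 0, "wy": 0, "wz": 0, "fingers": 100}, {"tx": 0, "ty": -0.12, "tz": 0, "wx": 0, "wy": 0, "wz": 0, "fingers": 100}]'

```text
time: 12.05
eef_pos: [0.5716, 0.0075, 0.195]
orientation: [-1.572, -0.068, 0.046]
wrist_force: [-0.1, 0.2, 0.3]
width: 0.0854
```

```bash
python3 -c "
from h import *
show((*T[2],.19))
d=cams.read_camera('scene')
for l in lids(d):
    if l[0][3]>.6: print(l)"
```

```text
12.05 [0.5716 0.0075 0.195 ] [-0.08  0.24  0.26] 0.0854
(0.603, -0.121, 0.19) [ 0.0219  0.0056 -0.1304] [0.0025 0.0019 0.0138]
(array([260.  , 228.35,  14.47,   0.81]), array([ 0.6019, -0.1231,  0.1   ]))
(array([463.94, 182.28,  14.32,   0.71]), array([0.5763, 0.3341, 0.1   ]))
```

>>> step_arm --targets '[{"tx": 0.007, "ty": 0.006, "tz": -0.04, "wx": 0.0025, "wy": 0.002, "wz": 0.014, "fingers": 100}, {"tx": 0.014, "ty": 0.006, "tz": -0.08, "wx": 0.0025, "wy": 0.002, "wz": 0.014, "fingers": 100}, {"tx": 0.021, "ty": 0.006, "tz": -0.12, "wx": 0.0025, "wy": 0.002, "wz": 0.014, "fingers": 100}, {"tx": 0.022, "ty": 0.006, "tz": -0.131, "wx": 0.0025, "wy": 0.002, "wz": 0.014, "fingers": 100}, {"tx": 0.022, "ty": 0.006, "tz": -0.131, "wx": 0.0025, "wy": 0.002, "wz": 0.014, "fingers": 100}, {"tx": 0.022, "ty": 0.006, "tz": -0.131, "wx": 0.0025, "wy": 0.002, "wz": 0.014, "fingers": 100}, {"tx": 0.022, "ty": 0.006, "tz": -0.131, "wx": 0.0025, "wy": 0.002, "wz": 0.014, "fingers": 100}]'

```text
time: 12.68
eef_pos: [0.6013, -0.1205, 0.1859]
orientation: [-1.568, -0.052, 0.06]
wrist_force: [0.1, 0.7, -0.0]
width: 0.0851
```

```bash
python3 -c "
from h import *
show((*T[2],.065))
d=cams.read_camera('top')
for l in lids(d):
    if l[0][3]>.5: print(l)"
```

```text
12.68 [ 0.6013 -0.1205  0.1859] [ 0.08  0.75 -0.04] 0.0851
(0.603, -0.121, 0.065) [ 0.0023  0.1209 -0.0009] [-0.0018  0.0003 -0.0051]
(array([5.595e+02, 3.040e+02, 2.375e+01, 5.500e-01]), array([ 0.4836, -0.398 ,  0.1   ]))
(array([326.56, 259.79,  17.55,   0.93]), array([0.5676, 0.0074, 0.1   ]))
(array([141.6 , 255.4 ,  17.61,   0.92]), array([0.5809, 0.3352, 0.1   ]))
```

The full tin still stands at (0.568, 0.007). I'll grip and heft the third one.

>>> step_arm --targets '[{"tx": 0.002, "ty": 0.03, "tz": -0.001, "wx": 0, "wy": 0, "wz": -0.005, "fingers": 100}, {"tx": 0.002, "ty": 0.06, "tz": -0.001, "wx": 0, "wy": 0, "wz": -0.005, "fingers": 100}, {"tx": 0.002, "ty": 0.09, "tz": -0.001, "wx": 0, "wy": 0, "wz": -0.005, "fingers": 100}, {"tx": 0.002, "ty": 0.12, "tz": -0.001, "wx": 0, "wy": 0, "wz": -0.005, "fingers": 100}, {"tx": 0.002, "ty": 0.12, "tz": -0.001, "wx": 0, "wy": 0, "wz": -0.005, "fingers": 100}, {"tx": 0.002, "ty": 0.12, "tz": -0.001, "wx": 0, "wy": 0, "wz": -0.005, "fingers": 40}, {"tx": 0.002, "ty": 0.12, "tz": -0.001, "wx": 0, "wy": 0, "wz": -0.005, "fingers": 40}, {"tx": 0.002, "ty": 0.12, "tz": -0.001, "wx": 0, "wy": 0, "wz": -0.005, "fingers": 40}, {"tx": 0.002, "ty": 0.12, "tz": -0.001, "wx": 0, "wy": 0, "wz": -0.005, "fingers": 40}, {"tx": 0.002, "ty": 0.12, "tz": -0.001, "wx": 0, "wy": 0, "wz": -0.005, "fingers": 40}, {"tx": 0.002, "ty": 0.12, "tz": -0.001, "wx": 0, "wy": 0, "wz": -0.005, "fingers": 40}, {"tx": 0.002, "ty": 0.12, "tz": -0.001, "wx": 0, "wy": 0, "wz": -0.005, "fingers": 40}]'

```text
time: 13.73
eef_pos: [0.6043, -0.1211, 0.069]
orientation: [-1.57, -0.06, 0.054]
wrist_force: [-2.1, 1.5, 6.2]
width: 0.0594
```

>>> step_arm --targets '[{"tx": 0, "ty": -0.005, "tz": 0, "wx": 0, "wy": 0, "wz": 0, "fingers": 40}, {"tx": 0, "ty": -0.025, "tz": 0, "wx": 0, "wy": 0, "wz": 0, "fingers": 40}, {"tx": 0, "ty": -0.05, "tz": 0, "wx": 0, "wy": 0, "wz": 0, "fingers": 40}, {"tx": 0, "ty": -0.08, "tz": 0, "wx": 0, "wy": 0, "wz": 0, "fingers": 40}, {"tx": 0, "ty": -0.115, "tz": 0, "wx": 0, "wy": 0, "wz": 0, "fingers": 40}, {"tx": 0, "ty": -0.15, "tz": 0, "wx": 0, "wy": 0, "wz": 0, "fingers": 40}, {"tx": 0, "ty": -0.16, "tz": 0, "wx": 0, "wy": 0, "wz": 0, "fingers": 40}, {"tx": 0, "ty": -0.16, "tz": 0, "wx": 0, "wy": 0, "wz": 0, "fingers": 40}, {"tx": 0, "ty": -0.16, "tz": 0, "wx": 0, "wy": 0, "wz": 0, "fingers": 40}, {"tx": 0, "ty": -0.16, "tz": 0, "wx": 0, "wy": 0, "wz": 0, "fingers": 40}]'

```text
time: 14.57
eef_pos: [0.6025, -0.1208, 0.2264]
orientation: [-1.568, -0.057, 0.056]
wrist_force: [-0.1, -0.5, -4.4]
width: 0.0592
```

```bash
python3 -c "
from h import *
f=[]
for i in range(4):
    cams.read_camera('scene');f.append(ctrl.state()['wrist_force'])
print(np.array(f).round(2))
show((*B,.23))"
```

```text
[[ 0.06  0.37 -4.66]
 [-0.63  0.18 -5.2 ]
 [-0.04 -0.17 -3.65]
 [-0.24  0.7  -4.44]]
14.77 [ 0.6027 -0.1209  0.2268] [-0.24  0.7  -4.44] 0.059
(np.float64(0.4396749999999999), np.float64(0.32553000000000004), 0.23) [-0.1304 -0.0025  0.457 ] [-0.0017  0.0013  0.0008]
```

About 4.4 N: this one has been started too, so it goes to the near half of the crate.

>>> step_arm --targets '[{"tx": -0.003, "ty": -0.002, "tz": 0.01, "wx": 0, "wy": 0, "wz": 0, "fingers": 40}, {"tx": -0.008, "ty": -0.002, "tz": 0.028, "wx": 0, "wy": 0, "wz": 0, "fingers": 40}, {"tx": -0.015, "ty": -0.002, "tz": 0.053, "wx": 0, "wy": 0, "wz": 0, "fingers": 40}, {"tx": -0.023, "ty": -0.002, "tz": 0.081, "wx": 0, "wy": 0, "wz": 0, "fingers": 40}, {"tx": -0.031, "ty": -0.002, "tz": 0.109, "wx": 0, "wy": 0, "wz": 0, "fingers": 40}, {"tx": -0.039, "ty": -0.002, "tz": 0.137, "wx": 0, "wy": 0, "wz": 0, "fingers": 40}, {"tx": -0.047, "ty": -0.002, "tz": 0.165, "wx": 0, "wy": 0, "wz": 0, "fingers": 40}, {"tx": -0.055, "ty": -0.002, "tz": 0.193, "wx": 0, "wy": 0, "wz": 0, "fingers": 40}, {"tx": -0.063, "ty": -0.002, "tz": 0.221, "wx": 0, "wy": 0, "wz": 0, "fingers": 40}, {"tx": -0.071, "ty": -0.002, "tz": 0.249, "wx": 0, "wy": 0, "wz": 0, "fingers": 40}, {"tx": -0.077, "ty": -0.002, "tz": 0.27, "wx": 0, "wy": 0, "wz": 0, "fingers": 40}, {"tx": -0.08, "ty": -0.002, "tz": 0.28, "wx": 0, "wy": 0, "wz": 0, "fingers": 40}]'

```text
time: 15.77
eef_pos: [0.5005, 0.1556, 0.2291]
orientation: [-1.567, -0.059, 0.06]
wrist_force: [-0.1, 0.1, -4.7]
width: 0.059
```

```bash
python3 -c "
from h import *
show((*B,.2))"
```

```text
15.77 [0.5005 0.1556 0.2291] [-0.09  0.08 -4.67] 0.059
(np.float64(0.4396749999999999), np.float64(0.32553000000000004), 0.2) [-0.0479  0.0296  0.1739] [-0.003   0.0043 -0.0005]
```

>>> step_arm --targets '[{"tx": -0.003, "ty": 0.002, "tz": 0.01, "wx": -0.003, "wy": 0.004, "wz": 0, "fingers": 40}, {"tx": -0.008, "ty": 0.005, "tz": 0.03, "wx": -0.003, "wy": 0.004, "wz": 0, "fingers": 40}, {"tx": -0.015, "ty": 0.01, "tz": 0.055, "wx": -0.003, "wy": 0.004, "wz": 0, "fingers": 40}, {"tx": -0.022, "ty": 0.014, "tz": 0.08, "wx": -0.003, "wy": 0.004, "wz": 0, "fingers": 40}, {"tx": -0.029, "ty": 0.018, "tz": 0.106, "wx": -0.003, "wy": 0.004, "wz": 0, "fingers": 40}, {"tx": -0.036, "ty": 0.022, "tz": 0.132, "wx": -0.003, "wy": 0.004, "wz": 0, "fingers": 40}, {"tx": -0.043, "ty": 0.026, "tz": 0.157, "wx": -0.003, "wy": 0.004, "wz": 0, "fingers": 40}, {"tx": -0.047, "ty": 0.029, "tz": 0.17, "wx": -0.003, "wy": 0.004, "wz": 0, "fingers": 40}, {"tx": -0.048, "ty": 0.03, "tz": 0.174, "wx": -0.003, "wy": 0.004, "wz": 0, "fingers": 40}, {"tx": -0.048, "ty": 0.03, "tz": 0.174, "wx": -0.003, "wy": 0.004, "wz": 0, "fingers": 40}, {"tx": -0.048, "ty": 0.03, "tz": 0.174, "wx": -0.003, "wy": 0.004, "wz": 0, "fingers": 40}]'

```text
time: 16.68
eef_pos: [0.4395, 0.3251, 0.1995]
orientation: [-1.571, -0.056, 0.057]
wrist_force: [-0.1, 0.2, -4.4]
width: 0.0589
```

```bash
python3 -c "
from h import *
show((*B,.073))"
```

```text
16.68 [0.4395 0.3251 0.1995] [-0.12  0.16 -4.4 ] 0.0589
(np.float64(0.4396749999999999), np.float64(0.32553000000000004), 0.073) [0.0003 0.1265 0.0006] [ 0.0009  0.0004 -0.0007]
```

>>> step_arm --targets '[{"tx": 0, "ty": 0.015, "tz": 0, "wx": 0, "wy": 0, "wz": 0, "fingers": 40}, {"tx": 0, "ty": 0.04, "tz": 0, "wx": 0, "wy": 0, "wz": 0, "fingers": 40}, {"tx": 0, "ty": 0.07, "tz": 0, "wx": 0, "wy": 0, "wz": 0, "fingers": 40}, {"tx": 0, "ty": 0.095, "tz": 0, "wx": 0, "wy": 0, "wz": 0, "fingers": 40}, {"tx": 0, "ty": 0.112, "tz": 0, "wx": 0, "wy": 0, "wz": 0, "fingers": 40}, {"tx": 0, "ty": 0.118, "tz": 0, "wx": 0, "wy": 0, "wz": 0, "fingers": 40}, {"tx": 0, "ty": 0.121, "tz": 0, "wx": 0, "wy": 0, "wz": 0, "fingers": 40}, {"tx": 0, "ty": 0.123, "tz": 0, "wx": 0, "wy": 0, "wz": 0, "fingers": 40}, {"tx": 0, "ty": 0.1245, "tz": 0, "wx": 0, "wy": 0, "wz": 0, "fingers": 40}, {"tx": 0, "ty": 0.1255, "tz": 0, "wx": 0, "wy": 0, "wz": 0, "fingers": 40}, {"tx": 0, "ty": 0.1255, "tz": 0, "wx": 0, "wy": 0, "wz": 0, "fingers": 40}]'

```text
time: 17.6
eef_pos: [0.4402, 0.3253, 0.0749]
orientation: [-1.57, -0.057, 0.055]
wrist_force: [-0.3, 0.8, -4.0]
width: 0.0592
```

>>> step_arm --targets '[{"tx": 0, "ty": 0.001, "tz": 0, "wx": 0, "wy": 0, "wz": 0, "fingers": 40}, {"tx": 0, "ty": 0.002, "tz": 0, "wx": 0, "wy": 0, "wz": 0, "fingers": 40}, {"tx": 0, "ty": 0.002, "tz": 0, "wx": 0, "wy": 0, "wz": 0, "fingers": 40}, {"tx": 0, "ty": 0.002, "tz": 0, "wx": 0, "wy": 0, "wz": 0, "fingers": 40}]'

```text
time: 17.93
eef_pos: [0.4408, 0.3258, 0.074]
orientation: [-1.569, -0.058, 0.054]
wrist_force: [-1.0, 0.0, 4.7]
width: 0.0589
```

Seated. I'll release and rise.

>>> step_arm --targets '[{"tx": 0, "ty": 0, "tz": 0, "wx": 0, "wy": 0, "wz": 0, "fingers": 92}, {"tx": 0, "ty": 0, "tz": 0, "wx": 0, "wy": 0, "wz": 0, "fingers": 92}, {"tx": 0, "ty": 0, "tz": 0, "wx": 0, "wy": 0, "wz": 0, "fingers": 92}, {"tx": 0, "ty": 0, "tz": 0, "wx": 0, "wy": 0, "wz": 0, "fingers": 92}, {"tx": 0, "ty": 0, "tz": 0, "wx": 0, "wy": 0, "wz": 0, "fingers": 92}, {"tx": 0, "ty": -0.015, "tz": 0, "wx": 0, "wy": 0, "wz": 0, "fingers": 92}, {"tx": 0, "ty": -0.045, "tz": 0, "wx": 0, "wy": 0, "wz": 0, "fingers": 92}, {"tx": 0, "ty": -0.08, "tz": 0, "wx": 0, "wy": 0, "wz": 0, "fingers": 92}, {"tx": 0, "ty": -0.11, "tz": 0, "wx": 0, "wy": 0, "wz": 0, "fingers": 92}, {"tx": 0, "ty": -0.122, "tz": 0, "wx": 0, "wy": 0, "wz": 0, "fingers": 92}, {"tx": 0, "ty": -0.122, "tz": 0, "wx": 0, "wy": 0, "wz": 0, "fingers": 92}]'

```text
time: 18.85
eef_pos: [0.4425, 0.3268, 0.2]
orientation: [-1.566, -0.063, 0.049]
wrist_force: [0.5, -1.3, 0.1]
width: 0.0788
```

```bash
python3 -c "
from h import *
show((0.568,.007,.19))"
```

```text
18.85 [0.4425 0.3268 0.2   ] [ 0.48 -1.35  0.07] 0.0788
(0.568, 0.007, 0.19) [ 0.1021  0.0097 -0.328 ] [-0.0037  0.0007  0.0092]
```

>>> step_arm --targets '[{"tx": 0.102, "ty": 0.01, "tz": -0.328, "wx": -0.004, "wy": 0, "wz": 0.009, "fingers": 100}, {"tx": 0.102, "ty": 0.01, "tz": -0.328, "wx": -0.004, "wy": 0, "wz": 0.009, "fingers": 100}, {"tx": 0.102, "ty": 0.01, "tz": -0.328, "wx": -0.004, "wy": 0, "wz": 0.009, "fingers": 100}, {"tx": 0.102, "ty": 0.01, "tz": -0.328, "wx": -0.004, "wy": 0, "wz": 0.009, "fingers": 100}, {"tx": 0.102, "ty": 0.01, "tz": -0.328, "wx": -0.004, "wy": 0, "wz": 0.009, "fingers": 100}, {"tx": 0.102, "ty": 0.01, "tz": -0.328, "wx": -0.004, "wy": 0, "wz": 0.009, "fingers": 100}, {"tx": 0.102, "ty": 0.01, "tz": -0.328, "wx": -0.004, "wy": 0, "wz": 0.009, "fingers": 100}, {"tx": 0.102, "ty": 0.01, "tz": -0.328, "wx": -0.004, "wy": 0, "wz": 0.009, "fingers": 100}, {"tx": 0.102, "ty": 0.01, "tz": -0.328, "wx": -0.004, "wy": 0, "wz": 0.009, "fingers": 100}, {"tx": 0.102, "ty": 0.01, "tz": -0.328, "wx": -0.004, "wy": 0, "wz": 0.009, "fingers": 100}, {"tx": 0.102, "ty": 0.01, "tz": -0.328, "wx": -0.004, "wy": 0, "wz": 0.009, "fingers": 100}, {"tx": 0.102, "ty": 0.01, "tz": -0.328, "wx": -0.004, "wy": 0, "wz": 0.009, "fingers": 100}]'

```text
time: 19.85
eef_pos: [0.5669, 0.008, 0.1888]
orientation: [-1.57, -0.056, 0.058]
wrist_force: [0.2, 1.1, -0.8]
width: 0.0855
```

```bash
python3 -c "
from h import *
show((0.568,.007,.065))"
```

```text
19.85 [0.5669 0.008  0.1888] [ 0.18  1.14 -0.84] 0.0855
(0.568, 0.007, 0.065) [ 0.0012  0.1238 -0.0011] [-0.0005  0.0013 -0.0016]
```

>>> step_arm --targets '[{"tx": 0.001, "ty": 0.03, "tz": -0.001, "wx": 0, "wy": 0, "wz": 0, "fingers": 100}, {"tx": 0.001, "ty": 0.06, "tz": -0.001, "wx": 0, "wy": 0, "wz": 0, "fingers": 100}, {"tx": 0.001, "ty": 0.09, "tz": -0.001, "wx": 0, "wy": 0, "wz": 0, "fingers": 100}, {"tx": 0.001, "ty": 0.123, "tz": -0.001, "wx": 0, "wy": 0, "wz": 0, "fingers": 100}, {"tx": 0.001, "ty": 0.123, "tz": -0.001, "wx": 0, "wy": 0, "wz": 0, "fingers": 100}, {"tx": 0.001, "ty": 0.123, "tz": -0.001, "wx": 0, "wy": 0, "wz": 0, "fingers": 40}, {"tx": 0.001, "ty": 0.123, "tz": -0.001, "wx": 0, "wy": 0, "wz": 0, "fingers": 40}, {"tx": 0.001, "ty": 0.123, "tz": -0.001, "wx": 0, "wy": 0, "wz": 0, "fingers": 40}, {"tx": 0.001, "ty": 0.123, "tz": -0.001, "wx": 0, "wy": 0, "wz": 0, "fingers": 40}, {"tx": 0.001, "ty": 0.123, "tz": -0.001, "wx": 0, "wy": 0, "wz": 0, "fingers": 40}, {"tx": 0.001, "ty": 0.123, "tz": -0.001, "wx": 0, "wy": 0, "wz": 0, "fingers": 40}, {"tx": 0.001, "ty": 0.123, "tz": -0.001, "wx": 0, "wy": 0, "wz": 0, "fingers": 40}]'

```text
time: 20.85
eef_pos: [0.5685, 0.0076, 0.0685]
orientation: [-1.569, -0.058, 0.056]
wrist_force: [-4.1, 1.9, 6.4]
width: 0.059
```

>>> step_arm --targets '[{"tx": 0, "ty": -0.005, "tz": 0, "wx": 0, "wy": 0, "wz": 0, "fingers": 40}, {"tx": 0, "ty": -0.025, "tz": 0, "wx": 0, "wy": 0, "wz": 0, "fingers": 40}, {"tx": 0, "ty": -0.05, "tz": 0, "wx": 0, "wy": 0, "wz": 0, "fingers": 40}, {"tx": 0, "ty": -0.08, "tz": 0, "wx": 0, "wy": 0, "wz": 0, "fingers": 40}, {"tx": 0, "ty": -0.11, "tz": 0, "wx": 0, "wy": 0, "wz": 0, "fingers": 40}, {"tx": 0, "ty": -0.14, "tz": 0, "wx": 0, "wy": 0, "wz": 0, "fingers": 40}, {"tx": 0, "ty": -0.17, "tz": 0, "wx": 0, "wy": 0, "wz": 0, "fingers": 40}, {"tx": 0, "ty": -0.19, "tz": 0, "wx": 0, "wy": 0, "wz": 0, "fingers": 40}, {"tx": 0, "ty": -0.2, "tz": 0, "wx": 0, "wy": 0, "wz": 0, "fingers": 40}, {"tx": 0, "ty": -0.2, "tz": 0, "wx": 0, "wy": 0, "wz": 0, "fingers": 40}, {"tx": 0, "ty": -0.2, "tz": 0, "wx": 0, "wy": 0, "wz": 0, "fingers": 40}, {"tx": 0, "ty": -0.2, "tz": 0, "wx": 0, "wy": 0, "wz": 0, "fingers": 40}]'

```text
time: 21.85
eef_pos: [0.5674, 0.0075, 0.2665]
orientation: [-1.569, -0.055, 0.059]
wrist_force: [-0.4, -0.8, -8.1]
width: 0.059
```

```bash
python3 -c "
from h import *
for i in range(4):
    d=cams.read_camera('top');print(ctrl.state()['wrist_force'].round(2))
show()
for l in lids(d,.105):
    if l[0][3]>.6: print(l, ((l[1][:2]-C)@X).round(3),((l[1][:2]-C)@[-X[1],X[0]]).round(3))
d2=cams.read_camera('scene')
cv2.imwrite('pics/f.png',np.vstack([cv2.resize(d['color'],(400,300)),cv2.resize(d2['color'],(400,300))])[:,:,::-1])"
```

```text
[-0.19 -0.67 -7.85]
[-0.45  0.14 -6.18]
[ 0.73  0.08 -7.19]
[ 0.65  0.68 -7.24]
22.05 [0.5676 0.0075 0.2669] [ 0.65  0.68 -7.24] 0.0596
(array([145.64, 336.28,  17.94,   0.91]), array([0.4392, 0.3248, 0.105 ])) -0.071 -0.001
(array([141.6 , 255.4 ,  17.61,   0.91]), array([0.5805, 0.3336, 0.105 ])) 0.071 -0.002
```

View pics/f.png

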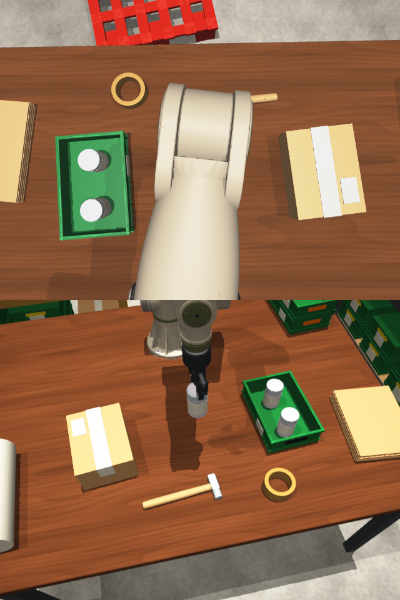

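The final picture shows both light tins upright in the crate, at about (92,160) and (92,210) in the upper half. The heavy tin is held upright at about (197,403) in the lower half, and the carton, tape and hammer look untouched. Handing in.

```bash
python3 -c "
from h import *
print(ctrl.hand_in())"
```

```text
the job is handed in; nothing more can be done
None
```

I found the full tin and handed the job in with it held up in the gripper; the two started tins are standing in the crate. The hand-in gives no verdict, so these are my own last checks:

- **Weights by feel:** the tins pulled about 4.1 N, 7.0 N and 4.5 N at the wrist. The middle one is therefore the full tin, at roughly 715 g. The reading was noisy by about ±0.8 N, but the gap to the other two is far larger than that.
- **The two lighter tins:** I lowered each until I felt the crate floor, then let go. The camera puts them upright inside the crate, 71 mm either side of its centre and within 2 mm of its midline.
- **The full tin:** it is held upright with its underside about 198 mm above the bench. The wrist read about 7.1 N while holding it.
- **Everything else:** the carton, tape and hammer look unmoved in the final picture, but I did not measure them. The clock stood at about 22 s of the 72 s allowed.

None of these checks failed or disagreed. The arm's first move call was refused because I left keys out of the rows; nothing moved.

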